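Set up a grinder flange and nut on the inspection stage

TASK

Clear the brown nut off the inspection stage into the blue tray, and lay the steel wheel flange and the bright nut flat on the stage, each centred on its own cross lines midway between its stops: the flange between the two dark straight stops, the nut between the two brass V stops with a corner pointing into each V. Centre them to within about 2 mm, and leave everything else on the worktop where it is.

Things in the scene. Friction and masses are not known exactly. Their poses are not given: they have to be found in the camera images.
- stage: Inspection stage, fixed to the worktop: flat bright plate 100 (x) x 144 (y) mm, top face 12 mm above the worktop; origin at the centre of its underside, z up. Two stations lie along its y, each with engraved cross lines and two stops facing along x. The plate is bare beside the parts along y: fingers that close along y pass between the stops.
- flange_mark (a point): crossing of the lines of the flange station, on the plate's top face at stage y = +34 mm, midway between two dark straight stops; axes as the stage's. Stops: inner faces at x = -31 and +31, 26 long along y, 10 high above the plate.
- nut_mark (a point): crossing of the lines of the nut station, on the plate's top face at stage y = -42 mm, midway between two brass stops; axes as the stage's. Their 120-degree V notches face each other along x: notch bottoms at x = -17.9 and +17.9, horns reaching in to 14 mm, stops 19 wide along y, 12 high above the plate.
- left_grinder (a point): on the worktop, front right corner of the teal grinder ahead of the robot (fixed, up to 229 mm high): its base (12 high) begins at this x and 94 mm left of this y, body 7 mm behind it; its flap wheel, 217 mm high, begins 22 mm farther ahead than this point, is 175 long along x, and ends at this y. The grinder reaches 400 mm to the left of this point.
- right_grinder (a point): on the worktop, left end of the grinder on the right (fixed, 240 mm high): all of it, with its tool rest, lies to the right of (below) this y, from world x = 0.28 to 0.63
- flange: steel wheel flange: round disc 52 mm across with an upright rim 10 high, and a raised round hub, 32 across, up to 14 high, with a dark bore; about 150 g; origin at the centre of its underside; lies flat, hub up, on the worktop
- new_nut: the bright silver hexagon nut, 24 mm across flats, 27.7 across corners, 13 high, about 40 g; origin at the centre of its underside, z up; two of its flats face along its +x and -x, two of its corners point along +y and -y; lies on the worktop
- old_nut: the brown nut, same size and axes as the bright one; at the start it lies on the stage's plate at the nut station, between the V stops
- scrap_tray: blue open tray fixed to the worktop, 72 (x) x 96 (y) mm outside, walls 3 thick and 22 high, floor 3 thick; origin at the centre of its underside; empty at the start
- hex_key: black L-shaped hex key, 34 x 94 x 8 high, lying near the front edge of the worktop, long side along its y; a bystander (sizes in mm); origin at the centre of its underside
- oil_bottle: small brown dropper bottle, 34 across, 102 high, standing; a bystander (sizes in mm); origin at the centre of its underside
- green_bar: bar of green polishing compound in a pale wrapper, 35 x 111 (along its y) x 34 high; a bystander (sizes in mm); origin at the centre of its underside
- tape_rule: yellow and black tape measure, 64 x 77 x 35 high; a bystander (sizes in mm); origin at the centre of its underside

How it is judged (in metres and radians):
At the end, for the whole second after the job is handed in: The brown nut lies in the blue tray. Flange and bright nut lie flat on the stage, each centred within 3 mm of its own cross lines, the nut with a corner towards each V within 0.12 rad. All three are released and at rest (x of old_nut in the frame of scrap_tray between -0.036 and 0.036 m and y of old_nut in the frame of scrap_tray between -0.048 and 0.048 m and z of old_nut in the frame of scrap_tray below 0.02 m and horizontal distance between flange and flange_mark below 0.003 m and z of flange in the frame of flange_mark below 0.002 m and angle between each of flange, new_nut's own z axis and vertical below 0.05 rad and horizontal distance between new_nut and nut_mark below 0.003 m and z of new_nut in the frame of nut_mark below 0.002 m and (angle between the y axis of new_nut and the x axis of stage, either way round below 0.12 rad or angle between the y axis of new_nut and the x axis of stage, either way round between 0.927197 and 1.1672 rad) and linear speed of each of new_nut, old_nut, flange below 0.01 m/s); the robot touches nothing.
It fails at once if one of the bystanders (hex key, oil bottle, green bar, tape measure) is moved by more than 20 mm (distance of any of hex_key, oil_bottle, green_bar, tape_rule from where it was at the start of the episode above 0.02 m).
It also fails if it takes over 67 s, if anything falls off the work surface, if the arm or the gripper's body presses on something with over 40 N, if the wrist force passes 120 N, or if a joint passes its speed limit or range.

ROBOT

A 6-joint arm with a two-finger parallel gripper is mounted at the origin on a cart in front of the work surface, level with it; the furniture and walls round the work are solid. World frame = base frame: x ahead of the robot, y to its left, z up, the work surface at z = 0. Lengths are in mm, angles in rad, forces in N, time in s.
With the tool pointing down it reaches from about 250 to 725 mm from the base axis. Payload 4 kg.
Tool frame: the origin (TCP) lies on the centre line of the jaws, within the pads' length; the fingertips stand 14 mm ahead of it and the grasp point (between the pads) lies 5 mm behind it (r.tip_reach is the distance from the TCP to the fingertips, in mm); z points along the fingers, y is the direction in which the jaws open and shut (so a half turn about z gives the same grasp; the last joint's range is limited). The gripper opens to 85 mm and grips with 20 to 120 N. Pads are 22 mm wide; open, the fingers measure 114 mm over their backs; the gripper's body (76 mm by 85 mm) begins 54 mm behind the grasp point. The pads swing forward as they close: fully open they stand 13 mm farther back than shut.
Start: joints at [1.263, 0.241, 0.005, 1.335, 0, 1.571], TCP at [151.479, 476.501, 245.306] pointing down, gripper open.
Joint ranges: [-2.72, 2.72], [-1.05, 1.87], [-1.09, 1.28], [-1.99, 2.15], [-1.42, 1.44], [-3.14, 3.14]. Speed limits (rad/s): [2.79, 2.79, 3.14, 3.14, 3.14, 3.14].

INTERFACE

Orientations are given as [roll, pitch, yaw] about the fixed x, y, z axes, in that order (R = Rz(yaw) Ry(pitch) Rx(roll)).
In Python, from bench import r, optics, finder gives the robot as it stands.
- The arm moves only by the tool step_arm, never from a script. Its argument "moves" is a list of rows, each an object with "slide": the shift along the tool's x, y, z in mm, a list of three; "roll": the turn about the tool's z in rad. A call has 1 to 8 rows; each row is the pose to reach, as a shift and turn from the pose commanded when the call began, along the tool's axes at that moment; what a row does not reach only later rows make up. A row lasts 1/8 s, in which the tool goes at most 62.5 mm and 10.7 degrees, less where a joint would pass 70% of its speed; a pose out of reach is approached as far as the arm can. A call with a gripper value outside its range is refused whole. "grip" is the opening, from 0 (shut) to 1 (fully open), set as the call begins (left out, the last holds). The fingers move at their own pace and stop on an object; the grip force is fixed at half the most. Time passes only in rows, so rows that repeat a pose let the fingers close. It gives the time, the measured TCP pose, the force and the opening at its end, in the units of the state.
- r.sense(): the state, without advancing time (a new reading comes with each control period).
- optics.capture(name): name is "scene" or "top"; returns a dict with "img" (384x512x3 uint8, red, green, blue), "intrinsics" (3x3 intrinsics, pixels), "origin" and "attitude" of the camera in the world. Camera axes: x right, y down, z forward; pixel columns grow to the right and rows downward; lengths in mm; the calibration is good to about 2 mm. A picture is of the moment at which its call begins. There is no depth.
- r.sign_off(): hands the job in, once; it reports no verdict.
Trained networks look in a picture, given as the dict that the camera call returned (one of the last four; its "shot" number tells which), for a name from the list of things; names that differ only in an ending like _2 or _b are one class to them, and where a whole thing is asked for, a point or a joint stands for the part that bears it (a point fixed in the world has none). Each returns a list of dicts, best first, with "confidence" (0 to 1); they miss things now and then, are a little off and sometimes report something else, mostly with a low value. They report only what shows in the picture. A call takes as long as a camera call.
- finder.search_frame(picture, target): "box" ([left, top, width, height] in pixels, round what is visible of it).
- finder.masks_of(picture, target): "region" (384x512 bool, what is visible of it) and "box" ([left, top, width, height] in pixels, round what is visible of it).
- finder.pinpoint(picture, target): "pixel" ([column, row] in pixels: a listed point, or the origin of a listed thing).
The state is a dict: "time_s": time; "joints": joint angles; "joint_vel": joint speeds; "joint_torque": joint torques, N m; "eef_pos": TCP position; "eef_rot": TCP orientation; "wrist_force": force on the tool from outside, world axes, zero at the start; "moment": the same for the moment, N m; "opening": finger opening in mm.
Only numpy, scipy, OpenCV 4.12 (cv2) and the standard library are available. Lean on these libraries where they do the work, as an engineer would, in place of code of your own. Each camera call takes 0.05 s, during which the arm holds its last target. There are 200 camera calls.

## Working session

There is one attempt and no reset: what is moved stays moved. The work goes in short steps, Python scripts to look and compute and a tool call to move; the robot and the scene stay as the last step left them, time stands still between calls to the robot, and variables do not carry over. Pictures are saved under pics/ and viewed, about 8 in all and at most 12, crops included, and the job is handed in when it is done.

Besides the shell and the picture viewer there is one more tool, called after ">>>" as name(argument=value, ...), one argument or row to a line, values as JSON. step_arm: Moves the arm, as the interface text tells. Its arguments: {"type":"object","properties":{"moves":{"type":"array"},"grip":{"type":"number"}},"required":["moves"]}

```bash
ls; mkdir -p pics; cat > h.py <<'E'
import numpy as np, cv2
from bench import r, optics, finder
def world(c,px,z):
    K=np.array(c["intrinsics"]);A=np.array(c["attitude"],float);o=np.array(c["origin"],float)
    if A.shape!=(3,3):
        from scipy.spatial.transform import Rotation as R
        A=R.from_euler('xyz',A).as_matrix()
    d=A@np.linalg.inv(K)@np.array([px[0],px[1],1.]);return o+d*(z-o[2])/d[2]
def project(c,p):
    K=np.array(c["intrinsics"]);A=np.array(c["attitude"],float);o=np.array(c["origin"],float)
    if A.shape!=(3,3):
        from scipy.spatial.transform import Rotation as R
        A=R.from_euler('xyz',A).as_matrix()
    q=K@A.T@(np.array(p,float)-o);return q[:2]/q[2]
def save(c,n,box=None,s=1):
    im=c["img"][:,:,::-1]
    if box: x,y,w,h=box;im=im[y:y+h,x:x+w]
    cv2.imwrite("pics/"+n,cv2.resize(im,None,fx=s,fy=s,interpolation=cv2.INTER_CUBIC))
E
cat > a.py <<'E'
from h import *
t=optics.capture("top");s=optics.capture("scene")
for n,c in(("top",t),("scene",s)):
    print(n,c["origin"],np.round(c["attitude"],3).tolist(),np.array(c["intrinsics"]).tolist())
    for k,z in dict(stage=0,flange_mark=12,nut_mark=12,left_grinder=0,right_grinder=0,flange=0,new_nut=0,old_nut=12,scrap_tray=0,hex_key=0,oil_bottle=0,green_bar=0,tape_rule=0).items():
        for q in finder.pinpoint(c,k)[:2]: print(k,np.round(q["pixel"],1),round(q["confidence"],2),np.round(world(c,q["pixel"],z),1))
save(t,"t0.png",s=1.5);save(s,"s0.png",s=1.5)
print(r.sense())
E
python3 a.py
```

```text
pics
top [ 418.94178727 -170.2687067  1005.59859838] [-3.023, -0.004, -1.586] [[412.343948426551, 0.0, 257.47165058402373], [0.0, 412.343948426551, 192.27750387897694], [0.0, 0.0, 1.0]]
stage [300.  243.1] 0.78 [ 413.1 -277.6    0. ]
nut_mark [314.6 248.5] 0.86 [ 399.8 -310.9   12. ]
left_grinder [240.4 225.9] 0.91 [ 456.8 -133.8    0. ]
left_grinder [287.4 239.7] 0.36 [ 421.7 -247.3    0. ]
right_grinder [361.8 220.8] 0.62 [ 464.7 -429.9    0. ]
flange [276.8 168.6] 0.59 [ 596.8 -225.3    0. ]
new_nut [208.9 246.1] 0.64 [409.3 -57.1   0. ]
new_nut [283.8 240.1] 0.64 [ 420.9 -238.5    0. ]
old_nut [312.2 244.8] 0.49 [ 408.7 -305.4   12. ]
scrap_tray [330.2 164.4] 0.88 [ 605.4 -357.8    0. ]
hex_key [221.1 268. ] 0.53 [356.7 -86.3   0. ]
oil_bottle [247.1 123.7] 0.8 [ 711.9 -153.3    0. ]
oil_bottle [208.7 247.7] 0.61 [405.5 -56.6   0. ]
green_bar [302.  122.7] 0.62 [ 712.6 -290.9    0. ]
tape_rule [147.8 246.8] 0.8 [410.   90.4   0. ]
scene [ 143.87367755 -779.02092635  487.64316727] [-2.102, -0.008, -0.579] [[358.6496472014275, 0.0, 253.5784754931587], [0.0, 358.6496472014275, 187.5
[... 709 characters left out ...]
177.2] 0.79 [413.5 102.    0. ]
{'time_s': 1.4, 'joints': array([ 1.26303358e+00,  2.40601649e-01,  4.97306378e-03,  1.33518968e+00,
       -2.52263492e-05,  1.57080921e+00]), 'joint_vel': array([ 0.0018524 , -0.00128729, -0.00010759,  0.00039088,  0.00026335,
       -0.00034571]), 'joint_torque': array([-1.35890765e-03, -3.72208142e+01,  2.52685618e+01,  1.27252668e-03,
       -2.04911390e-05,  4.76799528e-06]), 'eef_pos': array([151.46779901, 476.49583816, 245.29533758]), 'eef_rot': array([-3.14157071e+00,  2.52266318e-05,  2.83381703e+00]), 'wrist_force': array([ 0.39420152,  0.78731332, -0.78164445]), 'moment': array([ 0.04238011,  0.00133279, -0.0024439 ]), 'opening': 85.25674666040979}
```

View images.

View pics/t0.png

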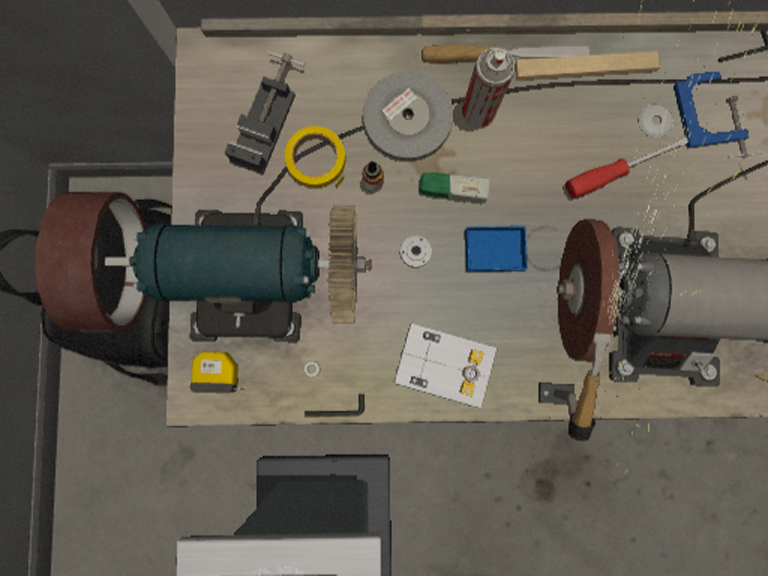

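View pics/s0.png

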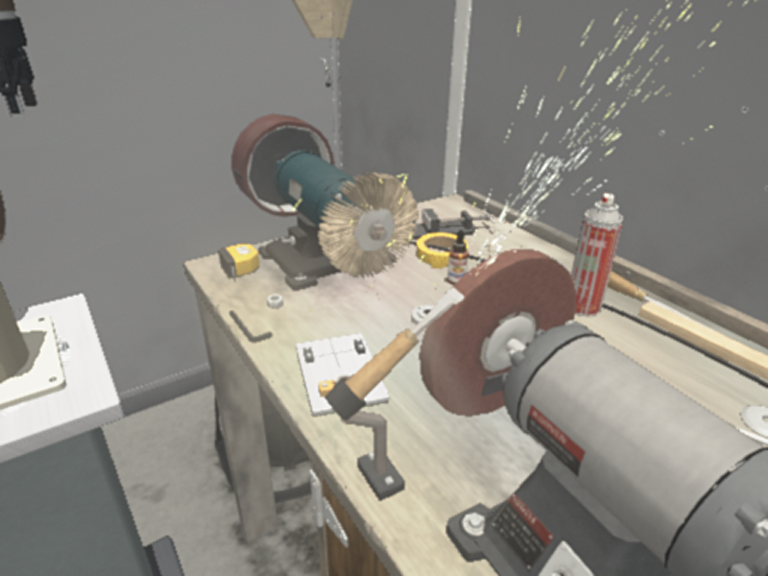

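```bash
cat > b.py <<'E'
from h import *
cs=[optics.capture("top") for _ in range(4)]
c=dict(cs[-1]); c["img"]=np.mean([k["img"] for k in cs],0).astype(np.uint8)
save(c,"t1.png",(255,200,90,80),8)
a=c["img"][150:190,255:300][:,:,::-1];b=c["img"][225:265,185:230][:,:,::-1]
cv2.imwrite("pics/t2.png",cv2.resize(np.hstack([a,b]),None,fx=8.8,fy=8.8,interpolation=cv2.INTER_CUBIC))
for k in("stage","flange","new_nut","old_nut","scrap_tray"):
    for q in finder.masks_of(cs[-1],k)[:2]:
        m=np.array(q["region"]).astype(np.uint8); cn=max(cv2.findContours(m,0,2)[0],key=cv2.contourArea)
        print(k,round(q["confidence"],2),q["box"],m.sum(),cv2.minAreaRect(cn))
E
python3 b.py
```

```text
stage 0.66 [262.5, 217.1, 65.8, 54.0] 2424 ((296.6846008300781, 243.32308959960938), (60.25387954711914, 41.83565902709961), 15.255120277404785)
flange 0.83 [265.8, 155.8, 23.0, 25.1] 357 ((277.0, 167.5), (21.0, 20.0), 90.0)
new_nut 0.49 [201.5, 242.8, 12.5, 8.4] 83 ((208.0, 245.5), (9.0, 10.0), 90.0)
new_nut 0.27 [128.4, 233.6, 33.9, 25.7] 759 ((143.5, 248.0), (26.0, 31.0), 90.0)
scrap_tray 0.8 [311.3, 148.1, 40.0, 32.8] 1250 ((331.0, 165.5), (31.0, 42.0), 90.0)
```

View pics/t1.png

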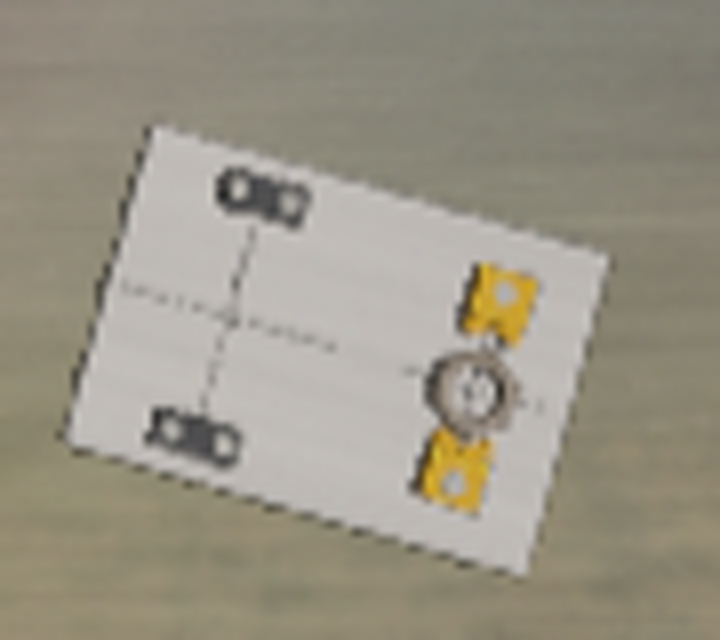

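View pics/t2.png

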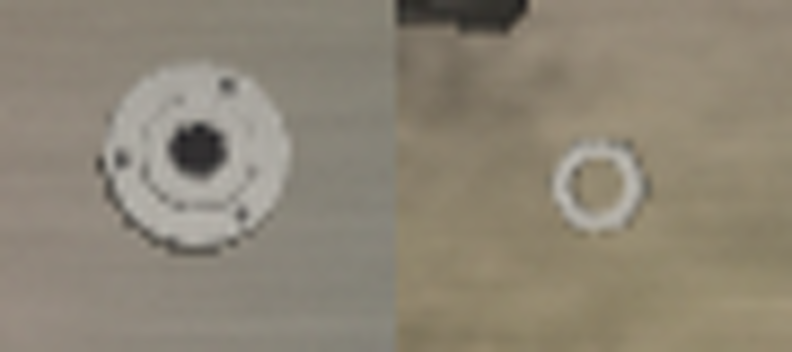

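```bash
cat > m.py <<'E'
from h import *
from scipy.optimize import minimize
def avg(n=4,name="top"):
    cs=[optics.capture(name) for _ in range(n)]; c=dict(cs[-1]); c["img"]=np.mean([k["img"] for k in cs],0); return c
def fit(c,poly,p0,z,wid,hole=None,pad=12,dark=False,S=4,step=(3,3,.1),angs=(0,)):
    """pose (x,y,th) in world at height z of bright polygon poly(mm) against background"""
    g=c["img"].mean(2); u=project(c,(p0[0],p0[1],z)); w=int(wid); x0,y0=int(u[0])-w,int(u[1])-w
    G=g[y0:y0+2*w,x0:x0+2*w]
    def ren(P):
        q=np.array([project(c,(*p,z)) for p in P])-[x0,y0]; m=np.zeros((2*w*S,2*w*S),np.uint8)
        cv2.fillPoly(m,[np.round(((q+.5)*S-.5)*16).astype(np.int32)],1,8,4); return m
    t=np.linspace(0,2*np.pi,40,endpoint=False)
    def cost(p):
        R=np.array([[np.cos(p[2]),-np.sin(p[2])],[np.sin(p[2]),np.cos(p[2])]]); m=ren(poly@R.T+p[:2]).astype(float)
        if hole: m=m-ren(np.c_[np.cos(t),np.sin(t)]*hole+p[:2])
        m=cv2.resize(m,(2*w,2*w),interpolation=cv2.INTER_AREA); m=cv2.GaussianBlur(m,(0,0),.6)
        A=np.c_[m.ravel(),np.ones(m.size)]; s=np.linalg.lstsq(A,G.ravel(),rcond=None)[0]
        return np.abs(A@s-G.ravel()).mean()
    best=[]
    for a in angs:
        s0=np.array([p0[0],p0[1],p0[2]+a]); 
        o=minimize(cost,s0,method="Nelder-Mead",options=dict(initial_simplex=[s0]+[s0+np.eye(3)[i]*step[i] for i in range(3)],xatol=.02,fatol=1e-4))
        best.append((o.fun,o.x))
    return sorted(best,key=lambda b:b[0])
hexa=np.array([[13.86*np.sin(k*np.pi/3),13.86*np.cos(k*np.pi/3)] for k in range(6)])
rect=np.array([[50,72],[-50,72],[-50,-72],[50,-72]],float)
circ=np.array([[26*np.cos(a),26*np.sin(a)] for a in np.linspace(0,2*np.pi,60,endpoint=False)])
E
cat > b2.py <<'E'
from m import *
c=avg()
s=fit(c,rect,(413,-277,-.27),12,40)[0];print("stage",s)
x,y,t=s[1];
for n,d in(("fm",34),("nm",-42)):print(n,x-np.sin(t)*d,y+np.cos(t)*d)
print("flange",fit(c,circ,(597,-225,0),10,16,hole=4)[0])
for b in fit(c,hexa,(409,-57,0),13,9,hole=8,angs=(0,.35,.7)): print("nut",b)
print(r.tip_reach)
E
python3 b2.py
```

```text
stage (np.float64(11.537358200720968), array([ 4.13223511e+02, -2.68719200e+02, -3.03579459e-01]))
fm 423.3873998867625 -236.27393272055028
nm 400.66811992258266 -308.7986479417024
flange (np.float64(9.888131798441314), array([ 5.98985179e+02, -2.25286375e+02, -6.69548404e-02]))
nut (np.float64(7.177396310843427), array([ 4.10965656e+02, -5.43331891e+01,  2.54782790e-02]))
nut (np.float64(7.185009359059698), array([410.95434415, -54.63297134,   0.70967652]))
nut (np.float64(7.292647349709353), array([ 4.10558813e+02, -5.47188265e+01,  3.56116258e-01]))
14.0
```

```bash
cat > b3.py <<'E'
from m import *
c=avg(1)
W=lambda u,v,z:world(c,(u/8+255-.44,v/8+200-.44),z)[:2].round(1)
P=[W(*p,12) for p in((152,125),(607,258),(525,575),(68,440))];print(P,np.mean(P,0))
for a,b in((0,1),(3,2),(0,3),(1,2)):d=P[b]-P[a];print(np.hypot(*d),np.arctan2(d[1],d[0]))
print("fm",W(232,320,12),"old",W(474,391,25))
print("flange",world(c,(22.4+255-.44,17.4+150-.44),10),"nut",world(c,(208-.44,246.1-.44),13))
s=fit(c,rect,(413,-277,-.27),12,44,step=(2,2,.03),angs=(-.05,0,.05));print(s)
print(r.sense()['time_s'])
E
python3 b3.py
```

```text
[array([ 480.9, -214.4]), array([ 438.9, -350.2]), array([ 345.7, -322.4]), array([ 387.4, -187.5])] [ 413.225 -268.625]
142.1465441015011 -1.8707434832918384
141.19808780574897 -1.8705970019832034
97.29265131550275 2.861457616157085
97.25780174361334 2.8517115915087836
fm [ 422.2 -237.2] old [ 400.2 -307.2]
flange [ 599.10464533 -225.21142931   10.        ] nut [410.54074072 -55.3920174   13.        ]
[(np.float64(12.147520376758873), array([ 4.13324242e+02, -2.68523560e+02, -2.97556500e-01])), (np.float64(12.156301129020152), array([ 4.13461948e+02, -2.69006602e+02, -3.01025023e-01])), (np.float64(12.163238411961942), array([ 4.13628174e+02, -2.68386818e+02, -2.92556894e-01]))]
2.1
```

```bash
cat > to.py <<'E'
import sys
from h import *
from scipy.spatial.transform import Rotation as R
def to(x,y,z,yaw=None,base=None):
    s=r.sense(); p,rot=(np.array(s["eef_pos"]),np.array(s["eef_rot"])) if base is None else base
    M=R.from_euler('xyz',[np.pi,0,rot[2]]).as_matrix()
    d=M.T@(np.array([x,y,z])-p); ro=0 if yaw is None else -((yaw-rot[2]+np.pi)%(2*np.pi)-np.pi)
    print("at",p.round(1),rot.round(3),"slide",d.round(1),"dist",round(np.linalg.norm(d)),"roll",round(ro,3),"rows",max(np.linalg.norm(d)/62.5,abs(ro)/.1867).__round__(1)," j",np.round(s["joints"],2),"t",s["time_s"],"op",round(s["opening"],1))
if __name__=="__main__":
    to(*map(float,sys.argv[1:]))
E
echo ok
```

```text
ok
```

>>> step_arm(
  moves=[
    {"slide": [-296,-405,0],"roll": 0},
    {"slide": [-296,-405,0],"roll": 0},
    {"slide": [-296,-405,0],"roll": 0},
    {"slide": [-296,-405,0],"roll": 0},
    {"slide": [-296,-405,0],"roll": 0},
    {"slide": [-296,-405,0],"roll": 0},
    {"slide": [-296,-405,0],"roll": 0},
    {"slide": [-296,-405,0],"roll": 0},
  ],
  grip=0.75,
)

```text
time_s: 3.1
eef_pos: [310.8, 0.5, 245.9]
eef_rot: [3.141, 0.002, 2.834]
wrist_force: [2.3, 0.4, 0.1]
opening: 63.5
```

```bash
python3 to.py 401 -308.5 150 2.845
```

```text
at [310.8   0.5 245.9] [3.141e+00 2.000e-03 2.834e+00] slide [-179.5 -267.2   95.9] dist 336 roll -0.011 rows 5.4  j [ 0.   -0.14 -0.4   1.31  0.    0.31] t 3.1 op 63.5
```

>>> step_arm(
  moves=[
    {"slide": [-180,-267,96],"roll": -0.01},
    {"slide": [-180,-267,96],"roll": -0.01},
    {"slide": [-180,-267,96],"roll": -0.01},
    {"slide": [-180,-267,96],"roll": -0.01},
    {"slide": [-180,-267,96],"roll": -0.01},
    {"slide": [-180,-267,96],"roll": -0.01},
    {"slide": [-180,-267,96],"roll": -0.01},
  ],
  grip=0.5,
)

```text
time_s: 3.98
eef_pos: [400.8, -307.8, 148.2]
eef_rot: [3.141, -0.001, 2.841]
wrist_force: [-0.1, 0.6, -0.8]
opening: 42.8
```

```bash
python3 to.py 401 -308.5 29 2.845; python3 -c "
from m import *
c=optics.capture('top');save(c,'t3.png',(240,190,120,100),6)"
```

```text
at [ 400.8 -307.8  148.2] [ 3.141e+00 -1.000e-03  2.841e+00] slide [ -0.4  -0.6 119.2] dist 119 roll -0.004 rows 1.9  j [-0.66  0.32 -0.15  1.1   0.   -0.35] t 3.975 op 42.8
```

View pics/t3.png

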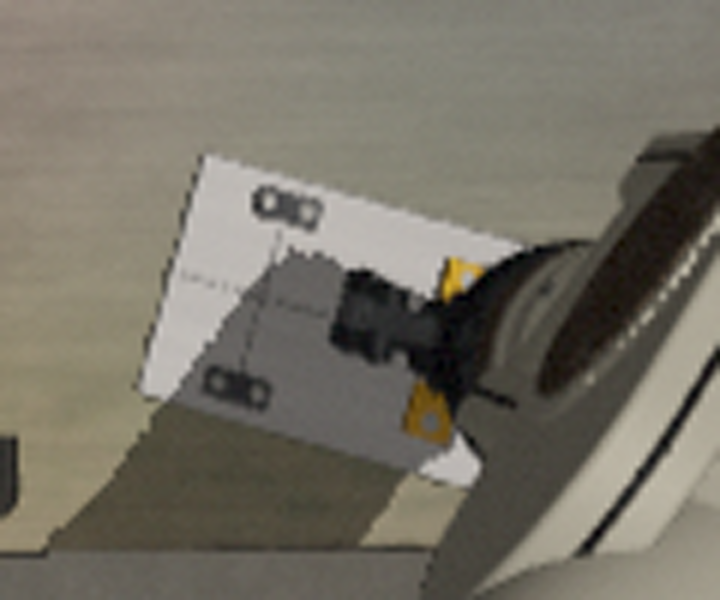

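>>> step_arm(
  moves=[
    {"slide": [-0.4,0,60],"roll": -0.005},
    {"slide": [-0.4,0,100],"roll": -0.005},
    {"slide": [-0.4,0,117],"roll": -0.005},
    {"slide": [-0.4,0,117],"roll": -0.005},
  ],
)

```text
time_s: 4.53
eef_pos: [400.4, -304.7, 31.7]
eef_rot: [3.14, -0.003, 2.85]
wrist_force: [-0.1, 0.3, 0.5]
opening: 42.6
```

>>> step_arm(
  moves=[
    {"slide": [0,0,0],"roll": 0},
    {"slide": [0,0,0],"roll": 0},
    {"slide": [0,0,0],"roll": 0},
    {"slide": [0,0,0],"roll": 0},
    {"slide": [0,0,0],"roll": 0},
  ],
  grip=0.0,
)

```text
time_s: 5.15
eef_pos: [402.4, -306.9, 34.1]
eef_rot: [3.142, 0.003, 2.849]
wrist_force: [-0.9, 2.0, 6.0]
opening: 20.7
```

```bash
python3 -c "
from h import *
s=r.sense();print(s,r.tip_reach)"
```

```text
{'time_s': 5.15, 'joints': array([-0.65212487,  0.44630768, -0.30280705,  0.81904892,  0.00102482,
       -0.35963307]), 'joint_vel': array([ 0.000798  ,  0.00020065,  0.00071304,  0.00037875,  0.00120527,
       -0.00113432]), 'joint_torque': array([-7.56760631e-01, -3.79787242e+01,  1.87105894e+01, -8.57399516e-01,
       -4.42477623e-01,  1.16908891e-02]), 'eef_pos': array([ 402.36540957, -306.85793076,   34.09984392]), 'eef_rot': array([3.14155992e+00, 2.82492095e-03, 2.84910215e+00]), 'wrist_force': array([-0.88189922,  2.03781613,  5.98034993]), 'moment': array([0.5677276 , 0.15832805, 0.06887024]), 'opening': 20.70016209421423} 14.0
```

>>> step_arm(
  moves=[
    {"slide": [0,0,-10],"roll": 0},
    {"slide": [0,0,-20],"roll": 0},
    {"slide": [0,0,-20],"roll": 0},
  ],
)

```text
time_s: 5.52
eef_pos: [402.3, -307.5, 53.7]
eef_rot: [-3.14, 0.003, 2.849]
wrist_force: [-0.1, 0.6, -0.8]
opening: 20.6
```

>>> step_arm(
  moves=[
    {"slide": [0,0,-50],"roll": 0},
    {"slide": [0,0,-70],"roll": 0},
    {"slide": [0,0,-70],"roll": 0},
  ],
)

```text
time_s: 5.9
eef_pos: [402.5, -307.6, 123.9]
eef_rot: [-3.14, 0.004, 2.849]
wrist_force: [0.3, -0.6, -0.2]
opening: 20.8
```

```bash
python3 to.py 605 -357 130 2.845; python3 -c "
from m import *
c=optics.capture('scene');u=project(c,r.sense()['eef_pos']);print(u)
save(c,'s3.png',(int(u[0])-45,int(u[1])-40,100,90),6)"
```

```text
at [ 402.5 -307.6  123.9] [-3.14   0.004  2.849] slide [-208.1   11.2   -6.1] dist 209 roll 0.004 rows 3.3  j [-0.65  0.34 -0.19  1.04 -0.   -0.36] t 5.9 op 20.8
[228.36394759 211.53047074]
```

View pics/s3.png

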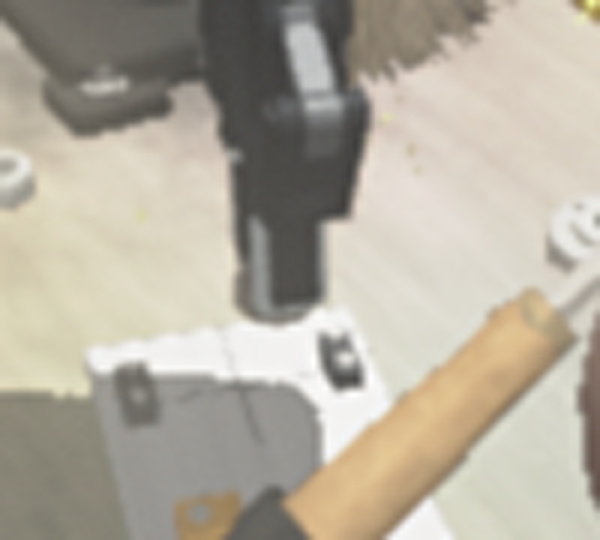

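>>> step_arm(
  moves=[
    {"slide": [-206,18,0],"roll": 0},
    {"slide": [-206,18,0],"roll": 0},
    {"slide": [-206,18,0],"roll": 0},
    {"slide": [-206,18,0],"roll": 0},
    {"slide": [-206,18,50],"roll": 0},
    {"slide": [-206,18,78],"roll": 0},
    {"slide": [-206,18,78],"roll": 0},
  ],
)

```text
time_s: 6.82
eef_pos: [600.3, -346.8, 38.2]
eef_rot: [3.139, -0.011, 2.849]
wrist_force: [-0.9, 0.6, -0.2]
opening: 20.8
```

```bash
python3 to.py 605 -350 45 2.845
```

```text
at [ 600.3 -346.8   38.2] [ 3.139 -0.011  2.849] slide [-5.5 -1.7 -6.8] dist 9 roll 0.004 rows 0.1  j [-0.52  0.77  0.31  1.12 -0.   -0.23] t 6.825 op 20.8
```

>>> step_arm(
  moves=[
    {"slide": [0,0,0],"roll": 0},
    {"slide": [0,0,0],"roll": 0},
    {"slide": [0,0,-50],"roll": 0},
    {"slide": [0,0,-90],"roll": 0},
    {"slide": [0,0,-90],"roll": 0},
  ],
  grip=0.5,
)

```text
time_s: 7.45
eef_pos: [607.1, -350.9, 141.8]
eef_rot: [-3.139, 0.013, 2.849]
wrist_force: [-0.1, -0.0, 0.4]
opening: 42.7
```

```bash
python3 to.py 599 -225 70 2.845;
```

```text
at [ 607.1 -350.9  141.8] [-3.139  0.013  2.849] slide [ 44.1 118.2  71.8] dist 145 roll 0.004 rows 2.3  j [-0.52  0.69  0.44  1.31 -0.   -0.23] t 7.45 op 42.7
```

>>> step_arm(
  moves=[
    {"slide": [42,118,0],"roll": 0},
    {"slide": [42,118,0],"roll": 0},
    {"slide": [42,118,0],"roll": 0},
    {"slide": [42,118,50],"roll": 0},
    {"slide": [42,118,66],"roll": 0},
    {"slide": [42,118,66],"roll": 0},
    {"slide": [42,118,66],"roll": 0},
  ],
  grip=0.88,
)

```text
time_s: 8.32
eef_pos: [598.6, -224.8, 69.7]
eef_rot: [-3.141, 0.002, 2.848]
wrist_force: [0.1, -0.0, 0.8]
opening: 75.2
```

```bash
python3 to.py 599 -225 16 2.845;python3 - <<'E'
from m import *
c=optics.capture('top');save(c,'t4.png',(250,130,120,100),6)
E
```

```text
at [ 598.6 -224.8   69.7] [-3.141e+00  2.000e-03  2.848e+00] slide [-0.4 -0.  53.7] dist 54 roll 0.003 rows 0.9  j [-0.36  0.63  0.13  1.07 -0.   -0.07] t 8.325 op 75.2
```

View pics/t4.png

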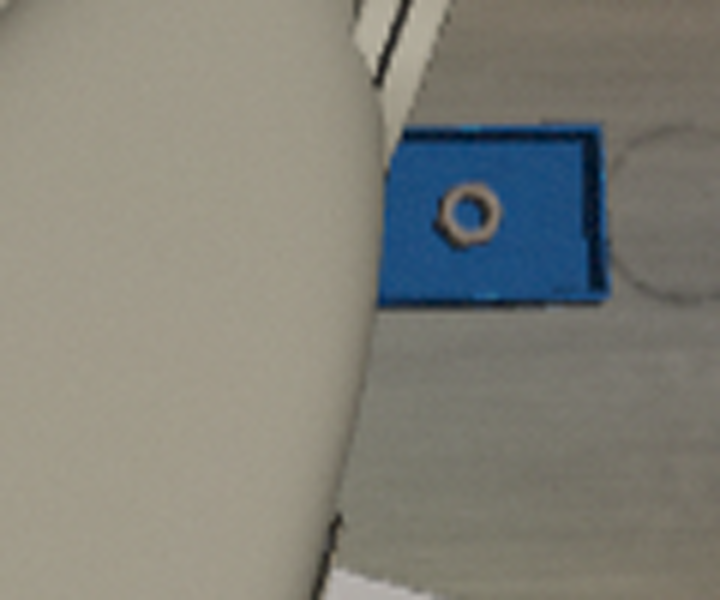

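>>> step_arm(
  moves=[
    {"slide": [0,0,35],"roll": 0},
    {"slide": [0,0,50],"roll": 0},
    {"slide": [0,0,53],"roll": 0},
    {"slide": [0,0,53],"roll": 0},
    {"slide": [0,0,53],"roll": 0},
  ],
)

```text
time_s: 9.0
eef_pos: [598.6, -224.2, 16.6]
eef_rot: [-3.141, 0.002, 2.849]
wrist_force: [0.1, -0.3, 0.0]
opening: 74.8
```

>>> step_arm(
  moves=[
    {"slide": [0,0,0],"roll": 0},
    {"slide": [0,0,0],"roll": 0},
    {"slide": [0,0,0],"roll": 0},
    {"slide": [0,0,0],"roll": 0},
    {"slide": [0,0,0],"roll": 0},
  ],
  grip=0.0,
)

```text
time_s: 9.62
eef_pos: [598.4, -223.9, 16.8]
eef_rot: [3.141, 0.002, 2.849]
wrist_force: [-0.9, 1.0, 5.1]
opening: 47.4
```

```bash
python3 to.py 423 -236.5 100 2.845;python3 -c "
from m import *
c=optics.capture('top');print(world(c,(250+469/6-.4,130+214/6-.4),16))"
```

```text
at [ 598.4 -223.9   16.8] [3.141e+00 2.000e-03 2.849e+00] slide [164.3 -62.7 -83.2] dist 195 roll 0.004 rows 3.1  j [-0.36  0.68  0.08  0.97  0.   -0.07] t 9.625 op 47.4
[ 600.37323356 -348.83671246   16.        ]
```

>>> step_arm(
  moves=[
    {"slide": [0,0,-45],"roll": 0},
    {"slide": [0,0,-83],"roll": 0},
    {"slide": [165,-61,-83],"roll": 0.004},
    {"slide": [165,-61,-83],"roll": 0.004},
    {"slide": [165,-61,-83],"roll": 0.004},
    {"slide": [165,-61,-83],"roll": 0.004},
    {"slide": [165,-61,-83],"roll": 0.004},
    {"slide": [165,-61,-83],"roll": 0.004},
  ],
)

```text
time_s: 10.68
eef_pos: [423.6, -234.9, 98.6]
eef_rot: [-3.141, 0.002, 2.846]
wrist_force: [-0.6, 1.1, -1.3]
opening: 47.2
```

>>> step_arm(
  moves=[
    {"slide": [0,0,40],"roll": 0},
    {"slide": [0,0,40],"roll": 0},
    {"slide": [0,0,40],"roll": 0},
  ],
)

```text
time_s: 11.05
eef_pos: [422.9, -234.7, 58.8]
eef_rot: [-3.142, 0.0, 2.846]
wrist_force: [0.3, 0.3, -2.5]
opening: 47.5
```

```bash
python3 to.py 422.2 -235.3 29.3 2.845
```

```text
at [ 422.9 -234.7   58.8] [-3.142  0.     2.846] slide [ 0.5 -0.8 29.5] dist 29 roll 0.001 rows 0.5  j [-0.51  0.38 -0.33  0.86  0.   -0.21] t 11.05 op 47.5
```

>>> step_arm(
  moves=[
    {"slide": [0.5,-0.7,15],"roll": 0},
    {"slide": [0.5,-0.7,26],"roll": 0},
    {"slide": [0.5,-0.7,28],"roll": 0},
    {"slide": [0.5,-0.7,29],"roll": 0},
    {"slide": [0.5,-0.7,29],"roll": 0},
    {"slide": [0.5,-0.7,29],"roll": 0},
  ],
)

```text
time_s: 11.8
eef_pos: [421.7, -235.3, 29.7]
eef_rot: [-3.141, 0.001, 2.845]
wrist_force: [-0.2, -0.9, -2.6]
opening: 47.8
```

```bash
python3 to.py 422.2 -235.3 29.3 2.845
```

```text
at [ 421.7 -235.3   29.7] [-3.141e+00  1.000e-03  2.845e+00] slide [-0.5  0.1  0.4] dist 1 roll -0.0 rows 0.0  j [-0.51  0.42 -0.37  0.78  0.   -0.21] t 11.8 op 47.8
```

>>> step_arm(
  moves=[
    {"slide": [-0.5,0,0.5],"roll": 0},
    {"slide": [-0.5,0,1],"roll": 0},
    {"slide": [-0.5,0,1],"roll": 0},
  ],
)

```text
time_s: 12.18
eef_pos: [422.1, -235.4, 28.8]
eef_rot: [-3.141, 0.001, 2.845]
wrist_force: [-0.5, 1.2, 2.8]
opening: 47.7
```

>>> step_arm(
  moves=[
    {"slide": [0,0,0],"roll": 0},
    {"slide": [0,0,0],"roll": 0},
    {"slide": [0,0,0],"roll": 0},
    {"slide": [0,0,-40],"roll": 0},
    {"slide": [0,0,-95],"roll": 0},
    {"slide": [0,0,-120],"roll": 0},
  ],
  grip=0.8,
)

```text
time_s: 12.92
eef_pos: [423.3, -236.0, 151.4]
eef_rot: [-3.141, 0.005, 2.845]
wrist_force: [0.9, -0.1, 1.2]
opening: 68.3
```

```bash
python3 to.py 410.7 -55 80 2.845
```

```text
at [ 423.3 -236.   151.4] [-3.141  0.005  2.845] slide [ 65.  169.5  71.4] dist 195 roll -0.0 rows 3.1  j [-0.51  0.27 -0.21  1.09 -0.   -0.21] t 12.925 op 68.3
```

```bash
cat > n.py <<'E'
from m import *
from scipy.ndimage import map_coordinates as mc
def nutang(c,x0,y0,z=13):
    g=c["img"].mean(2); A=np.radians(np.arange(0,360,3)); rr=np.arange(8,19,.25); P=[]
    prof=np.array([[mc(g,project(c,(x0+q*np.cos(a),y0+q*np.sin(a),z))[::-1][:,None],order=3)[0] for q in rr] for a in A])
    pk=prof[:,:14].max(1); bg=np.median(prof[:,-8:]); e=[]
    for p in prof:
        k=np.argmax(p[:14]); lv=(p[k]+bg)/2; j=k+np.argmax(p[k:]<lv); e.append(rr[j-1]+.25*(p[j-1]-lv)/(p[j-1]-p[j]))
    e=np.array(e); f1=(e*np.exp(-1j*A)).mean(); f6=(e*np.exp(-6j*A)).mean()
    f=[abs((e*np.exp(-1j*k*A)).mean()).round(2) for k in range(9)]
    print("r",e.mean().round(2),"centre",np.round([x0+2*f1.real,y0-2*f1.imag],2),"harm",f,"corner angle",-np.angle(f6)/6, "flat",-np.angle(f6)/6+np.pi/6)
if __name__=="__main__":
    c=avg(8)
    nutang(c,410.8,-54.8); nutang(c,410.3,-55.4)
    for b in fit(c,hexa,(410.8,-54.8,0),13,9,hole=8,step=(1,1,.05),angs=(0,.26,.52,.78)): print("nut",b)
E
python3 n.py
```

```text
r 11.34 centre [410.55 -54.82] harm [np.float64(11.34), np.float64(0.12), np.float64(0.05), np.float64(0.08), np.float64(0.03), np.float64(0.04), np.float64(0.06), np.float64(0.06), np.float64(0.04)] corner angle 0.4581649225290488 flat 0.9817636981273477
r 11.34 centre [410.55 -54.82] harm [np.float64(11.34), np.float64(0.31), np.float64(0.05), np.float64(0.08), np.float64(0.02), np.float64(0.03), np.float64(0.08), np.float64(0.05), np.float64(0.03)] corner angle 0.4509187774410058 flat 0.9745175530393047
nut (np.float64(7.4500101946127195), array([410.94588   , -54.56241065,   0.82002371]))
nut (np.float64(7.463672195362946), array([ 4.10957060e+02, -5.43754311e+01,  2.83086281e-01]))
nut (np.float64(7.47796677072539), array([410.6911394 , -54.83967335,   0.53112076]))
nut (np.float64(7.512432379421102), array([ 4.10748110e+02, -5.49035880e+01,  1.01369599e-02]))
```

```bash
cat > v.py <<'E'
from m import *
c=avg(6); u=project(c,(410.6,-54.8,8)); x,y=int(u[0])-11,int(u[1])-11
a=c["img"][y:y+23,x:x+23]; a=np.clip((a-a.min())/(a.max()-a.min())*255,0,255)
a=cv2.resize(a[:,:,::-1],None,fx=22,fy=22,interpolation=cv2.INTER_CUBIC);cv2.imwrite("pics/n1.png",a)
g=c["img"].mean(2)
from scipy.ndimage import map_coordinates as mc
for q in(12.7,13.3,14.):
    A=np.radians(np.arange(0,360,15));v=[mc(g,project(c,(410.6+q*np.cos(t),-54.8+q*np.sin(t),8))[::-1][:,None],order=3)[0] for t in A];print(q,np.round(v).astype(int))
E
python3 v.py
```

```text
12.7 [142 142 136 137 142 138 135 142 125 131 136 129 132 130 138 120 116 116
 109 127 108 128 125 127]
13.3 [139 140 131 132 134 127 123 133 121 122 127 120 127 125 132 119 119 111
 104 124 111 123 121 129]
14.0 [138 138 130 130 128 120 116 128 122 118 122 117 127 125 131 124 127 112
 109 125 119 123 121 132][ WARN:0@10.021] global loadsave.cpp:1063 imwrite_ Unsupported depth image for selected encoder is fallbacked to CV_8U.
```

View pics/n1.png

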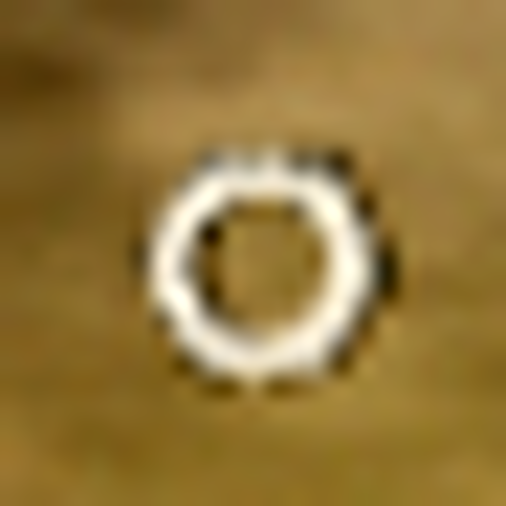

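>>> step_arm(
  moves=[
    {"slide": [64,170,0],"roll": 0.245},
    {"slide": [64,170,0],"roll": 0.245},
    {"slide": [64,170,0],"roll": 0.245},
    {"slide": [64,170,40],"roll": 0.245},
    {"slide": [64,170,85],"roll": 0.245},
    {"slide": [64,170,85],"roll": 0.245},
    {"slide": [64,170,85],"roll": 0.245},
  ],
  grip=0.5,
)

```text
time_s: 14.5
eef_pos: [411.2, -54.2, 64.4]
eef_rot: [3.141, 0.001, 2.599]
wrist_force: [-0.1, -0.5, 0.2]
opening: 43.0
```

```bash
python3 to.py 411 -54 17.5 2.6; cat > fl.py <<'E'
from m import *
c=avg(4)
s=fit(c,rect,(413.3,-268.7,-.297),12,44,step=(1,1,.02))[0][1];print("stage",s)
f=fit(c,circ,(422.5,-236.5,0),22,15,hole=4,step=(1,1,.1))[0];print("flange",f,"local",[np.cos(s[2])*(f[1][0]-s[0])+np.sin(s[2])*(f[1][1]-s[1]),-np.sin(s[2])*(f[1][0]-s[0])+np.cos(s[2])*(f[1][1]-s[1])-34])
save(c,"t6.png",(255,200,90,80),8)
E
python3 fl.py
```

```text
at [411.2 -54.2  64.4] [3.141e+00 1.000e-03 2.599e+00] slide [ 0.3  0.1 46.9] dist 47 roll -0.001 rows 0.7  j [-0.13  0.25 -0.5   0.81  0.    0.41] t 14.5 op 43.0
stage [ 4.13425e+02 -2.68075e+02 -2.94500e-01]
flange (np.float64(23.138278916401557), array([ 414.42647967, -229.08448497,    0.91152289])) local [np.float64(-10.35907861265481), np.float64(3.6025626017277403)][ WARN:0@4.855] global loadsave.cpp:1063 imwrite_ Unsupported depth image for selected encoder is fallbacked to CV_8U.
```

View pics/t6.png

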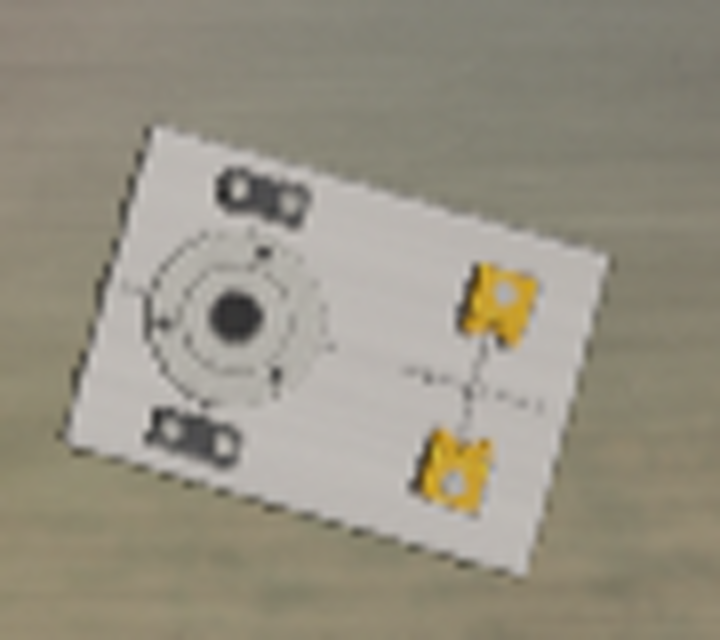

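```bash
cat > w.py <<'E'
from m import *
c=avg(4);g=c["img"].mean(2)
W=lambda u,v,z:world(c,(u/8+255-.44,v/8+200-.44),z)[:2].round(1)
b=g[234:246,278:291].copy(); m=np.clip(110-b,0,None); yy,xx=np.mgrid[234:246,278:291]; p=((m*xx).sum()/m.sum(),(m*yy).sum()/m.sum()); print(p)
print("bore",p,world(c,p,26)[:2].round(1),world(c,p,22)[:2].round(1))
print("fm line",W(232,320,12),"stops mid",W(228,317.5,22));print("nm line",W(472,389,12),"brass mid",W(479,388.5,24))
hsv=cv2.cvtColor(c["img"].astype(np.uint8),cv2.COLOR_RGB2HSV); m=((hsv[...,1]>150)&(hsv[...,2]>120)).astype(np.uint8)[225:270,300:330]
n,l,s,ce=cv2.connectedComponentsWithStats(m); k=[i for i in range(1,n) if s[i,4]>20]; print(s[k],ce[k]+[300,225],"mid",world(c,ce[k].mean(0)+[300,225],24)[:2])
s=(413.4,-268.5,-.295)
for d in(34,-42):print("mark",s[0]-np.sin(s[2])*d,s[1]+np.cos(s[2])*d)
E
python3 w.py
```

```text
(np.float64(283.99395610843794), np.float64(239.14305832648748))
bore (np.float64(283.99395610843794), np.float64(239.14305832648748)) [ 423.1 -237.3] [ 423.1 -237.6]
fm line [ 422.2 -237.2] stops mid [ 422.9 -235.3]
nm line [ 400.6 -308.4] brass mid [ 400.9 -308.8]
[[13  8  9 10 43]
 [ 8 29  8  9 40]] [[317.         237.76744186]
 [311.475      257.875     ]] mid [ 401.63648123 -308.35714627]
mark 423.2851549042038 -235.96872716108552
mark 401.188926294807 -308.6856899774826
```

>>> step_arm(
  moves=[
    {"slide": [0,0,30],"roll": 0},
    {"slide": [0,0,44],"roll": 0},
    {"slide": [0,0,47],"roll": 0},
    {"slide": [0,0,47],"roll": 0},
    {"slide": [0,0,47],"roll": 0},
  ],
)

```text
time_s: 15.52
eef_pos: [411.1, -54.1, 17.0]
eef_rot: [3.141, 0.001, 2.6]
wrist_force: [0.4, 0.3, 0.1]
opening: 42.9
```

>>> step_arm(
  moves=[
    {"slide": [0,0,0],"roll": 0},
    {"slide": [0,0,0],"roll": 0},
    {"slide": [0,0,0],"roll": 0},
    {"slide": [0,0,0],"roll": 0},
    {"slide": [0,0,0],"roll": 0},
  ],
  grip=0.0,
)

```text
time_s: 16.15
eef_pos: [410.9, -54.0, 17.1]
eef_rot: [3.141, 0.001, 2.6]
wrist_force: [-0.6, 0.4, 4.9]
opening: 21.5
```

>>> step_arm(
  moves=[
    {"slide": [0,0,-50],"roll": 0},
    {"slide": [0,0,-83],"roll": 0},
    {"slide": [-122,-222,-83],"roll": -0.245},
    {"slide": [-122,-222,-83],"roll": -0.245},
    {"slide": [-122,-222,-83],"roll": -0.245},
    {"slide": [-122,-222,-83],"roll": -0.245},
    {"slide": [-122,-222,-83],"roll": -0.245},
    {"slide": [-122,-222,-83],"roll": -0.245},
  ],
)

```text
time_s: 17.15
eef_pos: [400.0, -307.5, 99.1]
eef_rot: [3.141, -0.001, 2.843]
wrist_force: [-0.5, -0.0, -0.4]
opening: 21.3
```

>>> step_arm(
  moves=[
    {"slide": [0,0,30],"roll": 0},
    {"slide": [0,0,45],"roll": 0},
    {"slide": [0,0,45],"roll": 0},
    {"slide": [0,0,45],"roll": 0},
  ],
)

```text
time_s: 17.65
eef_pos: [401.0, -306.7, 55.0]
eef_rot: [-3.141, 0.001, 2.846]
wrist_force: [-0.4, -0.6, -0.4]
opening: 21.4
```

```bash
python3 to.py 400.8 -307.5 29.3 2.845
```

```text
at [ 401.  -306.7   55. ] [-3.141e+00  1.000e-03  2.846e+00] slide [-0.  -0.8 25.7] dist 26 roll 0.001 rows 0.4  j [-0.65  0.42 -0.28  0.87  0.   -0.36] t 17.65 op 21.4
```

>>> step_arm(
  moves=[
    {"slide": [0,-0.7,13],"roll": 0},
    {"slide": [0,-0.7,22],"roll": 0},
    {"slide": [0,-0.7,24.5],"roll": 0},
    {"slide": [0,-0.7,25.5],"roll": 0},
    {"slide": [0,-0.7,25.5],"roll": 0},
    {"slide": [0,-0.7,25.5],"roll": 0},
  ],
)

```text
time_s: 18.4
eef_pos: [399.4, -307.2, 29.2]
eef_rot: [3.141, -0.002, 2.845]
wrist_force: [-2.5, 2.3, 4.7]
opening: 21.8
```

```bash
python3 to.py 400.8 -307.5 29.0 2.845
```

```text
at [ 399.4 -307.2   29.2] [ 3.141e+00 -2.000e-03  2.845e+00] slide [-1.4  0.2  0.2] dist 1 roll -0.0 rows 0.0  j [-0.66  0.45 -0.31  0.81  0.   -0.36] t 18.4 op 21.8
```

>>> step_arm(
  moves=[
    {"slide": [-0.7,0,-0.5],"roll": 0},
    {"slide": [-0.7,0,-0.3],"roll": 0},
    {"slide": [-0.7,0,-0.3],"roll": 0},
    {"slide": [-0.7,0,-0.3],"roll": 0},
  ],
)

```text
time_s: 18.9
eef_pos: [401.2, -308.3, 29.2]
eef_rot: [-3.141, 0.001, 2.845]
wrist_force: [0.7, 0.0, 0.8]
opening: 21.3
```

>>> step_arm(
  moves=[
    {"slide": [0,0,0],"roll": 0},
    {"slide": [0,0,0],"roll": 0},
    {"slide": [0,0,0],"roll": 0},
    {"slide": [0,0,-40],"roll": 0},
    {"slide": [0,0,-95],"roll": 0},
    {"slide": [100,0,-120],"roll": 0},
    {"slide": [100,150,-120],"roll": 0},
    {"slide": [100,150,-120],"roll": 0},
  ],
  grip=0.4,
)

```text
time_s: 19.9
eef_pos: [347.3, -165.2, 147.8]
eef_rot: [3.141, 0.002, 2.84]
wrist_force: [1.5, -0.3, 0.9]
opening: 34.2
```

>>> step_arm(
  moves=[
    {"slide": [0,100,0],"roll": 0},
    {"slide": [0,100,0],"roll": 0},
    {"slide": [0,100,0],"roll": 0},
  ],
)

```text
time_s: 20.27
eef_pos: [377.6, -68.0, 147.4]
eef_rot: [3.141, 0.001, 2.85]
wrist_force: [0.6, 0.2, 0.3]
opening: 33.9
```

```bash
cat > e.py <<'E'
from m import *
c=avg(6); c["img"]=c["img"].astype(np.uint8); save(c,"t7.png",(262,205,66,66),9); print(r.sense()["eef_pos"],r.sense()["time_s"])
E
python3 e.py
```

```text
[376.88596727 -70.90018851 147.09700005] 20.575
```

View pics/t7.png

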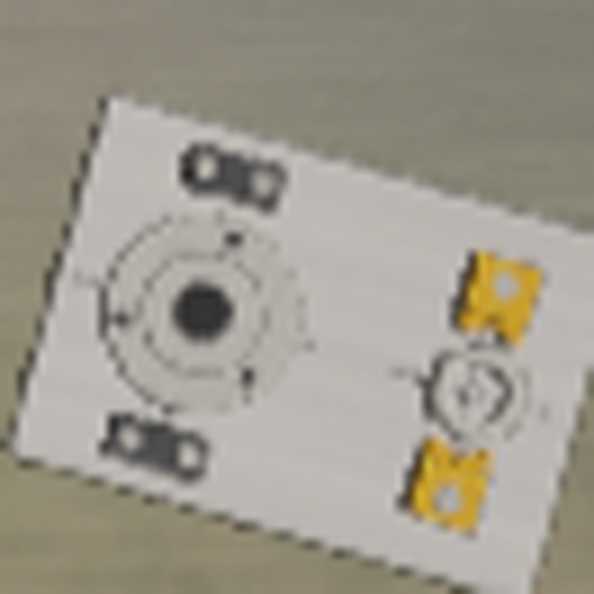

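```bash
cat > q.py <<'E'
from m import *
c=avg(2)
im=cv2.imread("pics/t1.png").astype(float).mean(2)
# sub-pixel dark minimum along the engraved lines: (expected start,end), search perpendicular
def line(a,b,im,n=40):
    a,b=np.array(a,float),np.array(b,float);d=(b-a)/np.linalg.norm(b-a);nn=np.array([-d[1],d[0]]);pts=[]
    for t in np.linspace(0,1,n):
        p=a+(b-a)*t;s=np.arange(-10,10.5,.5);q=p+s[:,None]*nn
        v=cv2.remap(im.astype(np.float32),q[:,0].astype(np.float32)[None],q[:,1].astype(np.float32)[None],1)[0]
        w=np.clip(np.median(v)-4-v,0,None)
        if w.sum()>20: pts.append(p+nn*(w*s).sum()/w.sum())
    return cv2.fitLine(np.array(pts,np.float32),cv2.DIST_HUBER,0,.01,.01).ravel()
def cross(l,m):
    A=np.c_[l[:2],-m[:2]];k=np.linalg.solve(A,m[2:]-l[2:]);return l[2:]+k[0]*l[:2]
x=cross(line((250,235),(205,402),im),line((125,288),(335,347),im));print(x,"fm",world(c,(x+.5)/8-.5+[255,200],12)[:2])
im6=cv2.imread("pics/t6.png").astype(float).mean(2)
x=cross(line((485,352),(465,428),im6),line((405,370),(540,407),im6));print(x,"nm",world(c,(x+.5)/8-.5+[255,200],12)[:2])
print("nut",world(c,(np.array([478,394])+.5)/9-.5+[262,205],25)[:2])
g=c["img"].mean(2);yy,xx=np.mgrid[233:246,278:291];m=np.clip(120-g[233:246,278:291],0,None);p=((m*xx).sum()/m.sum(),(m*yy).sum()/m.sum());print("bore",world(c,p,26)[:2])
E
python3 q.py
```

```text
[228.21904 317.00452] fm [ 423.07895827 -236.06666085]
[471.93033 388.72745] nm [ 400.66399463 -308.38562944]
nut [ 400.44170244 -309.19087759]
bore [ 423.08441008 -237.27884171]
```

```bash
cat > z.py <<'E'
from m import *
c=avg(8); u=project(c,(400.6,-309,22)); x,y=int(u[0])-11,int(u[1])-11
a=c["img"][y:y+23,x:x+23]; a=np.clip((a-70)/(235-70)*255,0,255)
a=cv2.resize(a[:,:,::-1],None,fx=22,fy=22,interpolation=cv2.INTER_CUBIC).clip(0,255).copy()
O=np.array([project(c,(400.6,-309,25))])[0]
for k in range(6):  # ideal corner directions: stage x
    t=-.295+k*np.pi/3
    q=[((project(c,(400.6+R*np.cos(t),-309+R*np.sin(t),25))-[x,y]+.5)*22).astype(int) for R in(16,22)]
    cv2.line(a,tuple(int(i) for i in q[0]),tuple(int(i) for i in q[1]),(0,0,255),1)
cv2.imwrite("pics/n2.png",a.astype(np.uint8))
E
python3 z.py
```

```text
(no output)
```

View pics/n2.png

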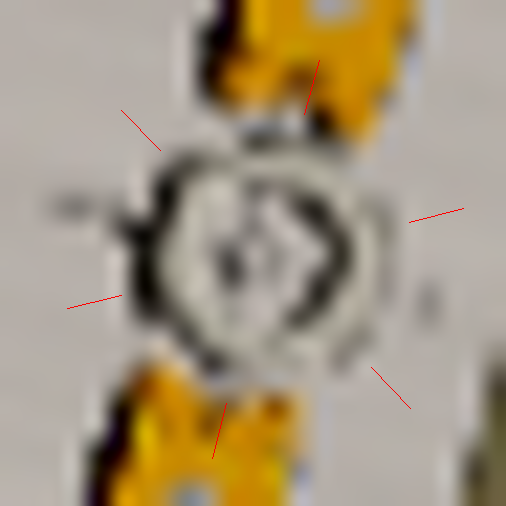

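```bash
python3 -c "
from bench import r
print(r.sense()['time_s'],r.sense()['wrist_force']);print(r.sign_off())"
```

```text
21.075 [ 0.21730357 -0.01667575 -0.04437191]
the job is handed in; nothing more can be done
None
```

The job is done and handed in at about 21 s of the 67 s allowed. The brown nut is in the blue tray, and the flange and the bright nut are released at their stations on the stage.

- **Flange:** the last top-camera measurement put it about 1.2 mm off its cross lines.
- **Bright nut:** its centre, read by eye from the picture, is about 0.8 mm off. Its corners line up with the V stops as far as the picture shows.
- **Brown nut:** seen lying inside the tray after release. I did not look at it again at the end.
- **Bystanders:** I did not re-measure them at the end, but the arm never touched one that I could tell. I did not check their full paths against every link.
- **Disagreements:**
  - The automatic fit of the flange on the plate failed because both are bright. I used its dark bore and the engraved lines instead.
  - The automatic orientation fit of the bright nut on the worktop was ambiguous. I took the angle from its visible corners and let the jaws square it up.
  - Camera and arm positions differed by 1 to 2 mm, in line with the stated calibration.

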